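Snap the clip-on lid onto the instrument case in its sprung test nest

ROBOT

A 7-joint arm with a two-finger parallel gripper is mounted at the origin on the work surface. World frame = base frame: x ahead of the robot, y to its left, z up, the work surface at z = 0. Lengths are in m, angles in rad, forces in N, time in s.
With the tool pointing down it reaches from about 0.35 to 0.9 m from the base axis. Payload 19.9 kg.
Tool frame: the origin (TCP) lies between the finger pads; the fingertips stand 19 mm ahead of it and the grasp point (between the pads) is the TCP; z points along the fingers, y is the line along which they close (so a half turn about z gives the same grasp; the last joint's range is limited). The gripper opens to 94 mm and grips with 3 to 60 N. Pads are 16 mm wide; open, the fingers measure 119 mm over their backs; the gripper's body (75 mm by 177 mm) begins 78 mm behind the grasp point.
Start: joints at [-0.042, 0.417, -0.01, 1.614, 0.005, 1.111, -0.053], TCP at [0.625, 0, 0.224] pointing down, gripper open.
Joint ranges: [-2.81, 2.81], [-0.39, 2.02], [-1.27, 1.25], [0.06, 2.57], [-1.19, 4.33], [0.19, 2], [-2.82, 2.82]. Speed limits (rad/s): [1.89, 1.89, 2.39, 2.39, 3.01, 3.01, 3.01].

INTERFACE

Orientations are given as a 3x3 rotation matrix whose columns are the frame's x, y, z axes.
In Python, from rig import robot gives the robot as it stands. Calls block until the motion is done:
- robot.move_ptp(position, orientation): joint-space move of the TCP to a pose.
- robot.move_linear(position, velocity=0.15, frame=None, threshold=None): straight line of the TCP; frame=None keeps the orientation; velocity is the mean speed in m/s. With threshold (N) it stops when the force on the tool has changed by that much, and returns True; else False.
- robot.goto_joints(angles): joint-space move.
- robot.gripper_to(opening): finger opening in m; the grip force is fixed at half the most; returns when the fingers have stopped.
- robot.pause(seconds).
- robot.ik(position, orientation): joint angles nearest the present ones, or None.
- robot.get_state(): the state.
- robot.grab_frame(name): name is "scene" or "side" or "wrist"; returns the picture (420x560x3 uint8, red, green, blue); there is no depth.
- robot.camera_info(name): a dict with "fx", "fy", "cx", "cy" (pixels), "rvec" (rotation vector, rad) and "tvec" (3), from world to camera coordinates, as OpenCV has them. Camera axes: x right, y down, z forward; pixel columns grow to the right and rows downward; lengths in m; the calibration is good to about 2 mm. A picture is of the moment at which its call begins: read the wrist's pose just before it. camera_info takes no time and is no camera call; for the wrist camera it gives the pose at the moment of the call.
A pose or a line that the arm cannot do raises robot.PlanningError and nothing moves.
- robot.sign_off(): hands the job in; it is judged then, once.
The state is a dict: "time": time; "qpos": joint angles; "joint_vel": joint speeds; "effort": joint torques, N m; "ee_pos": TCP position; "tool_rot": TCP orientation; "force": force on the tool from outside, world axes, zero at the start; "moment": the same for the moment, N m; "opening": finger opening in m; "grasp_force": force on a finger pad.
Only numpy, scipy, OpenCV 4.12 (cv2) and the standard library are available. Lean on these libraries where they do the work, as an engineer would, in place of code of your own. Each camera call takes 0.05 s, during which the arm holds its last target. There are 200 camera calls.

TASK

Pick up the long clip-on lid by its raised hump, set it squarely on the open grey instrument case in the sprung test nest, and press it straight down until both spring clip arms have snapped under the case's beads and the lid is fully home. The nest gives under the push, so press on by feel until the lid clicks home, but gently: never drive the nest down to its stop. Let go of the lid and leave everything else on the bench where it is.

Things in the scene. Friction and masses are not known exactly. Their poses are not given: they have to be found in the camera images.
- lid: Long grey clip-on lid, 0.16 kg, loose, standing on its lips. Origin: underside centre, level with the lips' lower edge; z up, x along its length. Plate 118 (x) by 74 (y) by 4 mm, underside at z = 26 mm, top at 30. Same when turned end for end. Home: plate on the rim, origin 26 mm below point rim, centred, axes in line or half a turn apart.
- hump (a point): Top centre of the raised ribbed hump on the lid, 58 mm above the lid's origin. The hump is 60 (along lid x) by 30 (lid y) by 28 mm tall, centred on the plate: the place to grip, across its 30 mm width.
- lips (a point): On the lid, the same point as its origin, between the lower edges of four locating lips, 26 mm deep, lower 5 mm slanting inward: two along lid x, 80 mm long, outer faces 60.6 mm apart, and two along lid y, 34 mm long, outer faces 91.4 mm apart. They go inside the case with 1.7 mm of play on each side in y and 1.3 mm in x.
- clip_a (a joint): Spring clip arm at the lid's +x end, 24 mm wide, hanging to 1 mm above the lid's origin, with an inward sloping toe; the toe meets the bead when the lid is about 10 mm above home. Value: outward swing, rad; 0 relaxed, about 0.15 while forced over the bead, near 0 again when snapped in.
- clip_b (a joint): Clip arm at the lid's -x end, the same.
- short_lid: Bystander: another grey lid, shorter (80 by 56 mm, 36 mm tall, hump 40 by 24 mm), without clip arms; it belongs to another case. Loose. Origin at its underside centre.
- fixture: The test fixture, fixed to the bench: aluminium base plate 170 (x) by 120 (y) by 14 mm; origin at its underside centre, z up. The sprung nest plate (160 by 106 mm) with the case stands above it on four posts.
- rim (a point): Centre of the case's open top, at rim height, 78 mm above the bench; sinks with the nest; z up, x along the case. The case is an open grey box 100 (x) by 70 (y) by 40 mm, walls 3 mm, circuit board on its floor, fixed to the nest plate. Outside each x end a 38 mm wide rounded bead sticks out 3.7 mm, its middle 12 mm below the rim.
- nest (a joint): How far the nest with the case is pushed down, m: 0 at rest, hard stop at 0.016. It starts to sink at about 4 N, then gives 2 mm per 3 N (stop at about 28 N). Snapping the lid on takes about 7 to 18 N depending on friction, so the nest sinks several mm before the clips snap, then rises against the lid.
- driver: Bystander: screwdriver lying on the bench, loose, origin at its underside.
- spool: Bystander: steel-coloured solder spool, 56 mm across, 40 mm tall, loose, origin at its underside centre.
- capacitor: Bystander: black can capacitor standing upright, 25 mm across, 40 mm tall, loose, origin at its underside centre.
- flux: Bystander: small jar, 40 mm across, 70 mm tall, loose, origin at its underside centre.
Mind the look-alikes: they are no part of the job. What is shaped like the lid but orange is not meant. Leave any red look-alike of the fixture alone.

How it is judged:
On the way, in this order (a step that is already met when the one before it is completed fails the run):
1. the lid is lifted off the bench (height (world z) of lid above 0.03 m), for 0.1 s.
2. the lid's lips are engaged inside the case, lid not yet home (z of lid in the frame of rim below -0.004 m and horizontal distance between lid and rim below 0.006 m).
3. the lid is pressed home and both clips are snapped in (z of lid in the frame of rim below -0.0242 m and horizontal distance between lid and rim below 0.0035 m and value of joint each of clip_a, clip_b below 0.09 rad), for 0.2 s.
At the end, for the whole second after the job is handed in: The lid lies flat on the case: its plate within 1.8 mm of the rim, centred within 3.5 mm, in line within 0.06 rad and level within 0.03 rad, both clip arms snapped back (under 0.09 rad), the nest risen again (under 2.5 mm), the lid released and at rest (all of step 3 and angle between the x axis of lid and the x axis of rim, either way round below 0.06 rad and angle between lid's own z axis and vertical below 0.03 rad and value of joint nest below 0.0025 m and linear speed of lid below 0.01 m/s); the robot touches nothing.
It fails at once if the nest is driven down to its stop (more than 15 mm, about 26 N) (value of joint nest above 0.015 m).
It fails at once if the short lid is pushed away (more than 25 mm) (distance of short_lid from where it was at the start of the episode above 0.025 m).
It fails at once if another thing on the bench is pushed away (more than 25 mm) (distance of any of driver, spool, capacitor, flux from where it was at the start of the episode above 0.025 m).
It also fails if it takes over 58 s, if anything falls off the work surface, if the arm or the gripper's body presses on something with over 40 N, if the wrist force passes 120 N, or if a joint passes its speed limit or range.

## Working session

There is one attempt and no reset: what is moved stays moved. The work goes in short steps, each a Python script; the robot and the scene stay as the last script left them, time stands still between calls to the robot, and variables do not carry over. Pictures are saved under pics/ and viewed, at most 10 in all, crops included, and the job is handed in when it is done.

```bash
mkdir -p pics; ls
cat > h.py <<'E'
import numpy as np, cv2
from rig import robot
def ray(info,u,v):
    R=cv2.Rodrigues(np.array(info["rvec"],float))[0]; t=np.array(info["tvec"],float).ravel()
    d=R.T@np.array([(u-info["cx"])/info["fx"],(v-info["cy"])/info["fy"],1]); return -R.T@t,d
def at_z(info,u,v,z):
    o,d=ray(info,u,v); return o+d*(z-o[2])/d[2]
def proj(info,p):
    return cv2.projectPoints(np.array(p,float).reshape(-1,3),np.array(info["rvec"],float),np.array(info["tvec"],float),np.array([[info["fx"],0,info["cx"]],[0,info["fy"],info["cy"]],[0,0,1.]]),None)[0].reshape(-1,2)
def down(yaw):
    # tool y (closing) axis at angle yaw in world, z down
    y=np.array([np.cos(yaw),np.sin(yaw),0]);z=np.array([0,0,-1.]);return np.stack([np.cross(y,z),y,z],1)
E
python3 - <<'E'
from h import *
ims=[]
for n in("scene","side"):
    im=robot.grab_frame(n); cv2.imwrite(f"pics/{n}0.png",im[:,:,::-1])
    i=robot.camera_info(n); o,d=ray(i,280,210); print(n,o,d,i["fx"])
print(robot.get_state())
E
```

```text
pics
scene [1.17827078 0.3648972  1.01012257] [-0.51670919 -0.29280375 -0.80458063] 460.35332239026206
side [ 0.15161791 -0.61821769  0.74756178] [ 0.35864844  0.63835714 -0.68143907] 397.9732483588902
{'time': 0.1, 'qpos': array([-0.04151464,  0.41791282, -0.01027977,  1.61410383,  0.00467696,
        1.11071583, -0.05297189]), 'joint_vel': array([-0.0015178 , -0.00279673, -0.00029693, -0.0022034 ,  0.00096307,
       -0.00048264,  0.00069451]), 'effort': array([ 7.74739638e-04, -8.52578259e+01,  6.39427956e-01, -4.26696110e+01,
       -4.89651540e-02,  1.64374465e-02, -7.34272044e-05]), 'ee_pos': array([ 6.24678702e-01, -7.95391051e-06,  2.23893114e-01]), 'tool_rot': array([[-1.92623001e-05,  9.99999380e-01, -1.11347910e-03],
       [ 9.99999997e-01,  1.91783892e-05, -7.53698329e-05],
       [-7.53484314e-05, -1.11348055e-03, -9.99999377e-01]]), 'force': array([-0.04673698, -0.31890737, -0.00856478]), 'moment': array([-0.00845074,  0.0340342 ,  0.05809454]), 'grasp_force': 0.0, 'opening': 0.0941725025440134}
```

View pics/scene0.png

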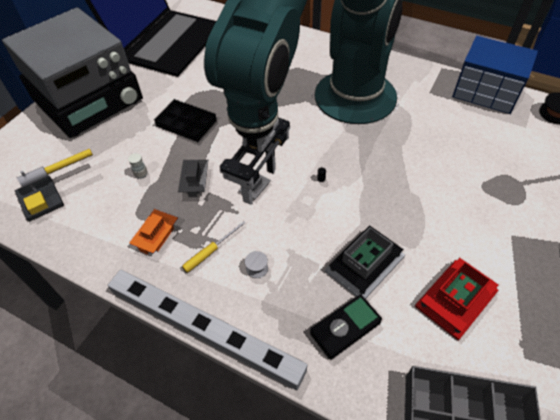

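View pics/side0.png

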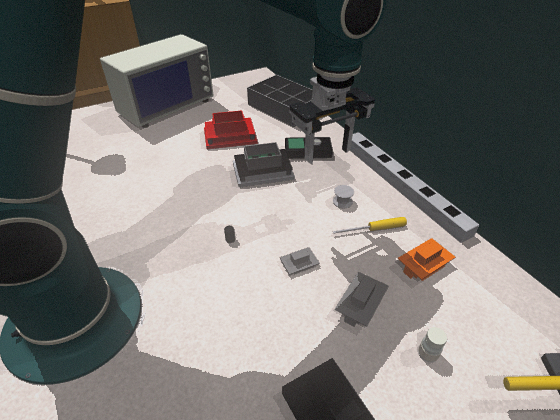

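The scene view shows three lid-like things: grey at (195,178), a smaller grey one at (257,187) beside the gripper, and orange at (153,232). In the side view they are at (362,297), (300,261) and (427,258). The first is the bigger grey one, so it is the lid meant. The grey case on the dark fixture is at scene (365,257) and side (264,160). The red one is a look-alike. I'll confirm in enlarged crops.

Run:
```python
import cv2,numpy as np
a=cv2.imread("pics/scene0.png");b=cv2.imread("pics/side0.png")
c=lambda im,x,y,w,h:cv2.resize(im[y:y+h,x:x+w],(w*4,h*4),interpolation=cv2.INTER_CUBIC)
top=np.hstack([c(a,160,145,100,75),c(a,315,215,100,75)]);bot=np.hstack([c(b,315,260,100,75),c(b,220,130,100,75)])
cv2.imwrite("pics/crop0.png",np.vstack([top,bot]))
```

```text
(no output)
```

View pics/crop0.png

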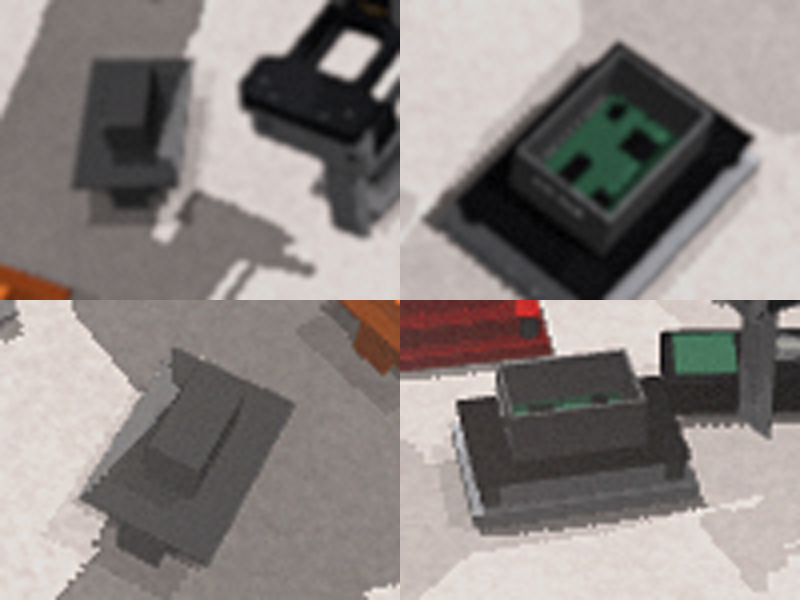

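The crops confirm the long lid: plate, hump and hanging clip arm visible, and a plain grey case with a green board. I'll compute the corners.

Run:
```python
from h import *
def f(cam,pts,ox,oy,z,nm):
    i=robot.camera_info(cam); P=np.array([at_z(i,x/4+ox,y/4+oy,z) for x,y in pts])[:,:2]
    r=cv2.minAreaRect((P*1000).astype(np.float32)); print(nm,cam,P.mean(0).round(4),np.round(np.linalg.norm(np.roll(P,-1,0)-P,axis=1),3),[round(float(np.degrees(np.arctan2(*(np.roll(P,-1,0)-P)[k][::-1]))),1) for k in range(4)])
f("scene",[(92,60),(192,60),(178,187),(72,187)],160,145,.03,"lid")
f("side",[(173,48),(293,103),(208,267),(80,198)],315,260,.03,"lid")
f("scene",[(217,42),(312,118),(205,228),(115,150)],315,215,.078,"case")
f("side",[(100,65),(240,50),(247,93),(105,110)],220,130,.078,"case")
f("scene",[(255,185)],0,0,.0,"x") if 0 else None
i=robot.camera_info("side")
for n,u,v,z in[("short",300,258,.03),("cap",230,226,.04),("spool",344,190,.04),("flux",434,335,.07),("drv",405,223,.01),("orange",427,252,.03)]: print(n,at_z(i,u,v,z).round(3))
```

```text
lid scene [ 0.5513 -0.2656] [0.073 0.117 0.073 0.117] [116.5, 28.3, -63.4, -151.9]
lid side [ 0.5487 -0.2727] [0.072 0.119 0.073 0.117] [-61.5, -151.5, 116.9, 28.0]
case scene [0.5855 0.264 ] [0.075 0.102 0.07  0.102] [69.6, -16.8, -110.5, 165.6]
case side [0.5887 0.2604] [0.106 0.057 0.104 0.058] [-17.9, -114.1, 162.8, 68.0]
short [ 0.489 -0.113  0.03 ]
cap [0.387 0.054 0.04 ]
spool [0.718 0.029 0.04 ]
flux [ 0.592 -0.425  0.07 ]
drv [ 0.804 -0.133  0.01 ]
orange [ 0.764 -0.246  0.03 ]
```

Run:
```python
from h import *
robot.move_ptp([.550,-.269,.25],down(np.radians(-62)))
i=robot.camera_info("wrist"); im=robot.grab_frame("wrist"); cv2.imwrite("pics/w1.png",im[:,:,::-1])
print(ray(i,280,210),robot.get_state()["time"],robot.get_state()["qpos"].round(2))
a=np.radians(28);R=np.array([[np.cos(a),-np.sin(a)],[np.sin(a),np.cos(a)]])
print(proj(i,[np.r_[np.array([.55,-.269])+R@[x,y],.03] for x,y in((.059,.037),(.059,-.037),(-.059,-.037),(-.059,.037))]).round(0).tolist())
```

```text
(array([ 0.62256222, -0.22903808,  0.40990977]), array([-0.2489604 , -0.13296076, -0.95934932])) 1.2333 [ 0.18  0.38  0.29  1.63 -0.12  1.15 -0.58]
[[250.0, 140.0], [312.0, 140.0], [309.0, 232.0], [253.0, 232.0]]
```

View pics/w1.png

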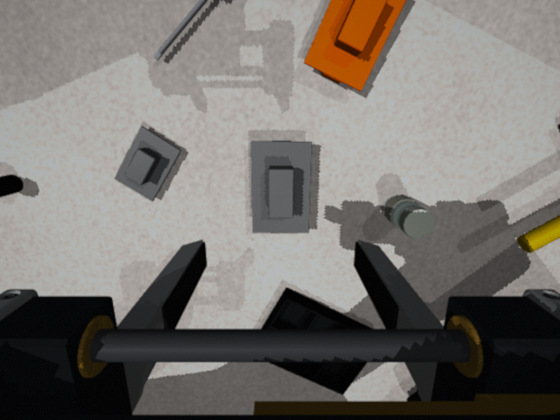

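The wrist view shows the long lid at (250..312, 140..233), within about 1 px of where I predicted it. The short lid is at (150,162), orange at (358,35) and flux at (408,215). Next I'll take a close look at the case before grasping.

Run:
```python
from h import *
robot.move_ptp([.587,.262,.27],down(np.radians(-107)))
i=robot.camera_info("wrist"); im=robot.grab_frame("wrist")
a=np.radians(-17);R=np.array([[np.cos(a),-np.sin(a)],[np.sin(a),np.cos(a)]])
p=proj(i,[np.r_[np.array([.587,.262])+R@[x,y],.078] for x,y in((.05,.035),(.05,-.035),(-.05,-.035),(-.05,.035))]);print(p.round(1).tolist())
x0,y0=(p.mean(0)-[75,65]).astype(int); print(x0,y0,robot.get_state()["time"],robot.get_state()["qpos"].round(2))
cv2.imwrite("pics/w2f.png",im[:,:,::-1])
cv2.imwrite("pics/w2.png",cv2.resize(im[y0:y0+110,x0:x0+150,::-1],None,fx=5,fy=5,interpolation=cv2.INTER_CUBIC))
import json;json.dump({k:np.array(v).ravel().tolist() for k,v in i.items() if k in("fx","fy","cx","cy","rvec","tvec")},open("w2.json","w"))
```

```text
[[247.9, 149.5], [309.9, 149.3], [307.9, 232.4], [250.5, 232.6]]
204 125 3.2083 [-0.59  0.42  0.17  1.52 -0.07  1.21 -2.28]
```

View pics/w2.png

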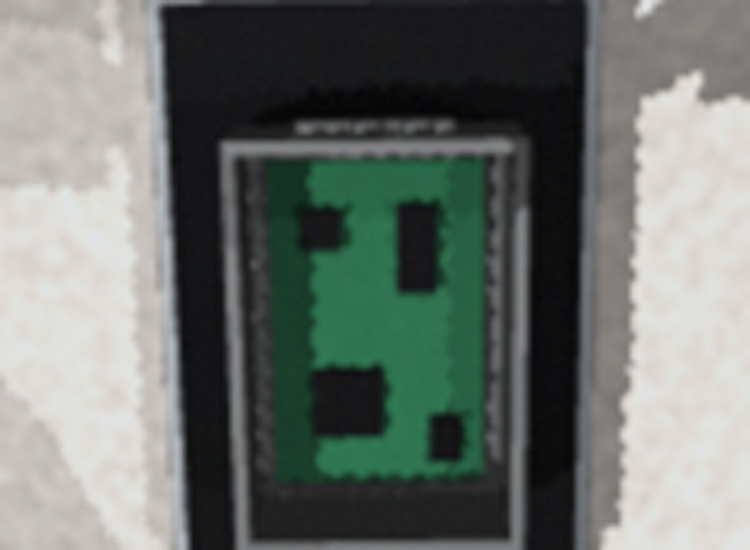

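The crop shows the case's rim: top-left (220,138), top-right (528,138), with the bottom edge about at the crop's border. That is about 3 px further down than predicted. A full crop will settle it.

Run:
```python
import cv2
im=cv2.imread("pics/w2f.png")
cv2.imwrite("pics/w2c.png",cv2.resize(im[145:245,238:322],None,fx=6,fy=6,interpolation=cv2.INTER_CUBIC))
```

```text
(no output)
```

View pics/w2c.png

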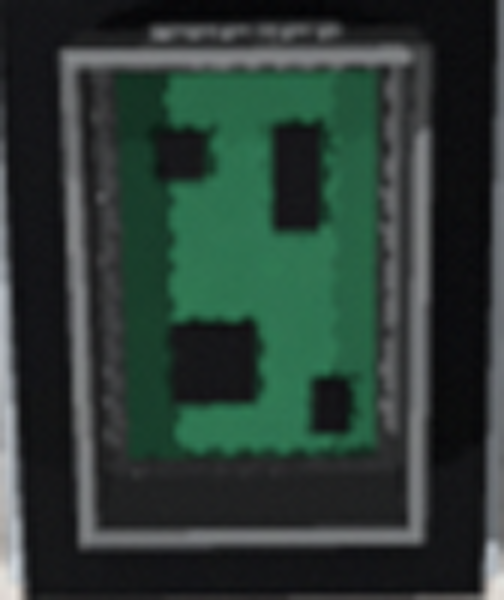

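The rim's outer corners in this crop are (60,49), (432,46), (425,543) and (80,549). I'll fit the rim pose from these and then grasp the lid.

Run:
```python
from h import *
import json
from scipy.optimize import least_squares
i=json.load(open("w2.json")); i={k:(v[0] if len(v)==1 else v) for k,v in i.items()}
px=(np.array([(60,49),(432,46),(425,543),(80,549)])+.5)/6-.5+[238,145]
def pts(q):
    c,s=np.cos(q[2]),np.sin(q[2])
    return [[q[0]+c*x-s*y,q[1]+s*x+c*y,.078] for x,y in((.05,.035),(.05,-.035),(-.05,-.035),(-.05,.035))]
r=least_squares(lambda q:(proj(i,pts(q))-px).ravel(),[.587,.262,np.radians(-17)],x_scale=[.01,.01,.1])
print(r.x[:2],np.degrees(r.x[2]),r.fun.round(2))
P=down(np.radians(-62))
robot.move_ptp([.550,-.269,.14],P)
print(robot.move_linear([.550,-.269,.0515],.08,threshold=8))
robot.gripper_to(.02)
s=robot.get_state();print(s["ee_pos"],s["opening"],s["grasp_force"],s["time"])
robot.move_linear([.550,-.269,.20],.12)
s=robot.get_state();print(s["ee_pos"],s["opening"],s["grasp_force"],s["force"])
im=robot.grab_frame("wrist");cv2.imwrite("pics/w3.png",im[:,:,::-1])
```

```text
[0.58340012 0.26298078] -16.46791032449582 [ 0.11  0.33 -0.11  0.07 -0.15 -0.08  0.15 -0.41]
False
[ 0.55000203 -0.26898814  0.05150967] 0.030206898104130273 29.99787211418152 7.4417
[ 0.54969258 -0.26883658  0.19924311] 0.0300067605220407 29.99748408794403 [ 0.83790042 -0.1117342  -1.68099923]
```

View pics/w3.png

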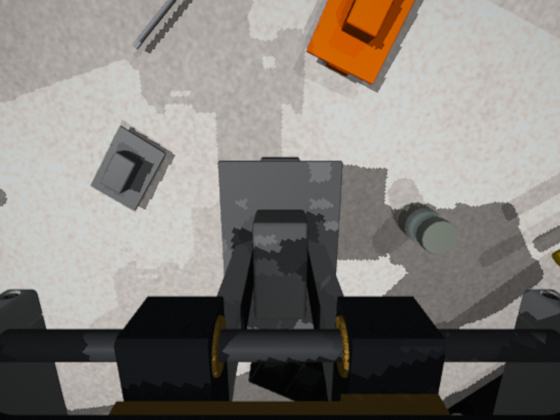

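The lid is held level, with its far plate edge running from (219,161) to (342,160). I'll compute its offset along the tool.

Run:
```python
from h import *
s=robot.get_state();i=robot.camera_info("wrist")
z=s["ee_pos"][2]-.0215
for uv in((219,160.5),(342,160)):
    print((s["tool_rot"].T@(at_z(i,*uv,z)-s["ee_pos"])).round(4))
print(np.array(proj(i,[s["ee_pos"]+s["tool_rot"]@np.array([sx*.059,sy*.037,.0215]) for sx,sy in((1,1),(1,-1),(-1,1))])).round(1).tolist())
im=robot.grab_frame("wrist"); g=cv2.cvtColor(im,cv2.COLOR_RGB2GRAY)
print(g[240,212:226],g[240,336:350],g[150:170,240])
```

```text
[ 0.0584 -0.0358  0.0215]
[0.0585 0.0366 0.0214]
[[342.7, 159.1], [216.8, 159.4], [333.3, 329.8]]
[185 188 190 192 191 188 184 184 184 164 124 109 113 109] [ 62  62  97 114 113 111 111 110 108 106 106 108 112 113] [167 169 172 175 177 176 177 177 177 175 127  70  89  97  96  96  96  97
  97  97]
```

```bash
cat >> h.py <<'E'
CASE=np.array([.5834,.2630]); YAW=np.radians(-106.47); P=down(YAW); XY=CASE+.0004*P[:2,0]-.0002*P[:2,1]
def st():
    s=robot.get_state(); print("t",round(s["time"],2),"ee",s["ee_pos"].round(4),"F",s["force"].round(2),"M",s["moment"].round(2),"op",round(s["opening"],4))
E
python3 - <<'E'
from h import *
robot.move_ptp([*XY,.20],P)
robot.move_linear([*XY,.142],.08); robot.pause(.3); st()
print(robot.move_linear([*XY,.1165],.015,threshold=3)); st()
cv2.imwrite("pics/a.png",np.hstack([cv2.resize(robot.grab_frame(n)[y:y+100,x:x+130,::-1],None,fx=3,fy=3,interpolation=cv2.INTER_CUBIC) for n,x,y in(("scene",300,205),("side",200,105))]))
E
```

```text
t 12.03 ee [0.584  0.2631 0.1423] F [ 0.09 -0.83 -1.38] M [0.07 0.1  0.04] op 0.0298
False
t 13.88 ee [0.5839 0.2631 0.1166] F [ 0.52  0.55 -1.32] M [ 0.04  0.08 -0.04] op 0.0298
```

View pics/a.png

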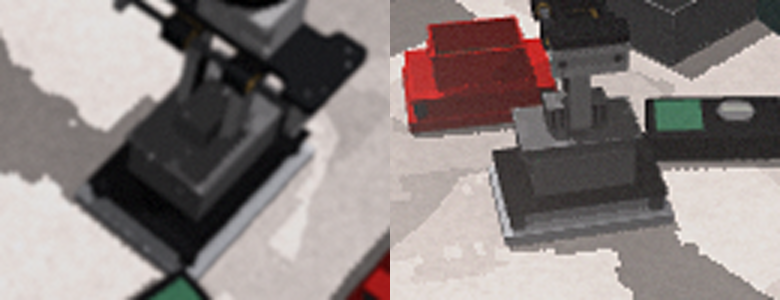

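The lips are engaged with no contact force (scene (205,150), side (580,130) in the picture). Now I'll press in small steps, watching the force and the implied nest sink.

Run:
```python
from h import *
f0=robot.get_state()["force"][2]; z=.1165; log=[]
while z>.090:
    z-=.0005; robot.move_linear([*XY,z],.01); robot.pause(.03)
    s=robot.get_state(); F=s["force"][2]-f0; sink=max(0,(F-4)/1.5); h=(s["ee_pos"][2]-.1035)*1000+sink
    log.append((round(s["ee_pos"][2]*1000,1),round(F,1),round(h,1)))
    if F>21 or (h<.6 and F>5): break
print(log); st()
```

```text
[(np.float64(116.0), np.float64(0.6), np.float64(12.5)), (np.float64(115.5), np.float64(0.3), np.float64(12.0)), (np.float64(115.0), np.float64(0.5), np.float64(11.5)), (np.float64(114.5), np.float64(1.1), np.float64(11.0)), (np.float64(114.0), np.float64(0.4), np.float64(10.5)), (np.float64(113.5), np.float64(1.5), np.float64(10.0)), (np.float64(113.0), np.float64(0.3), np.float64(9.5)), (np.float64(112.5), np.float64(1.1), np.float64(9.0)), (np.float64(112.0), np.float64(0.1), np.float64(8.5)), (np.float64(111.5), np.float64(-0.3), np.float64(8.0)), (np.float64(111.0), np.float64(2.2), np.float64(7.5)), (np.float64(110.6), np.float64(3.2), np.float64(7.1)), (np.float64(110.0), np.float64(4.0), np.float64(6.5)), (np.float64(109.6), np.float64(5.1), np.float64(6.8)), (np.float64(109.0), np.float64(5.7), np.float64(6.7)), (np.float64(108.5), np.float64(6.6), np.float64(6.8)), (np.float64(108.0), np.float64(6.3), np.float64(6.1)), (np.float64(107.5), np.float64(6.7), np.float64(5.8)), (np.float64(107.0), np.float64(7.6), np.float64(6.0)), (np.float64(106.6), np.float64(7.9), np.float64(5.7)), (np.float64(106.1), np.float64(8.3), np.float64(5.5)), (np.float64(105.7), np.float64(9.5), np.float64(5.8)), (np.float64(105.2), np.float64(9.2), np.float64(5.2)), (np.float64(104.8), np.float64(9.9), np.float64(5.2)), (np.float64(104.3), np.float64(10.1), np.float64(4.8)), (np.float64(103.9), np.float64(10.8), np.float64(4.9)), (np.float64(103.4), np.float64(11.3), np.float64(4.8)), (np.float64(103.0), np.float64(11.3), np.float64(4.3)), (np.float64(102.0), np.float64(6.5), np.float64(0.2))]
t 22.2 ee [0.584  0.2631 0.102 ] F [3.38 0.51 4.33] M [ 0.24 -0.54 -0.06] op 0.0299
```

It snapped: the force fell from 11.3 to 6.5 N with the height at about home. I'll press slightly further to confirm it follows the nest spring, then relieve, release and look.

Run:
```python
from h import *
for z in(.1012,.1004,.0994,.0984): robot.move_linear([*XY,z],.01); robot.pause(.1); st()
robot.move_linear([*XY,.1035],.02); robot.pause(.3); st()
robot.gripper_to(.09); st()
robot.move_linear([*XY,.24],.1); robot.pause(.2)
robot.move_linear([*(XY-[.05,.08]),.26],.15)
ims=[cv2.resize(robot.grab_frame(n)[y:y+100,x:x+130,::-1],None,fx=3,fy=3,interpolation=cv2.INTER_CUBIC) for n,x,y in(("scene",300,205),("side",200,105))]
cv2.imwrite("pics/b.png",np.hstack(ims)); st()
```

```text
t 22.55 ee [0.584  0.2631 0.1013] F [2.43 1.2  5.32] M [ 0.27 -0.56 -0.09] op 0.0297
t 22.9 ee [0.584  0.2631 0.1006] F [ 2.76 -0.15  6.77] M [ 0.16 -0.4   0.04] op 0.0299
t 23.25 ee [0.584  0.2631 0.0996] F [ 1.82 -0.62  8.07] M [ 0.15 -0.26 -0.03] op 0.0297
t 23.6 ee [0.584  0.2631 0.0987] F [ 0.49 -0.06  8.74] M [ 0.01 -0.27 -0.01] op 0.0294
t 24.31 ee [0.5836 0.263  0.1032] F [-0.21 -0.22 -0.63] M [ 0.09  0.14 -0.04] op 0.0297
t 25.34 ee [0.5838 0.2631 0.1035] F [0.07 0.17 0.33] M [0.13 0.05 0.  ] op 0.0902
t 27.95 ee [0.534  0.184  0.2596] F [-0.54  1.12  0.2 ] M [ 0.09  0.04 -0.02] op 0.0905
```

View pics/b.png

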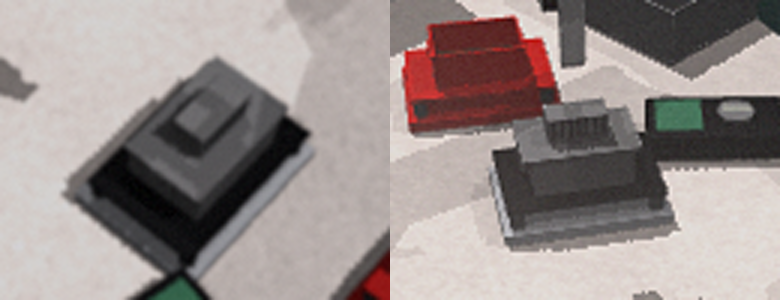

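The lid sits flat and centred on the case (scene (205,120), side (580,140) in the picture). The force rose at the nest's spring rate after the snap, so it is fully home, and the arm is clear.

```bash
python3 -c "
from rig import robot
print(robot.sign_off())"
```

```text
the job is handed in; nothing more can be done
None
```

The lid snapped home at about 11 N with the nest sinking only about 5 mm, then I released it and handed the job in at about 28 s; the clip arms' state is inferred from the force drop and final pictures, and no verdict was returned.

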